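# Push the stuck bung out of the column

## Robot

A 6-joint arm with a two-finger parallel gripper is mounted at the origin on a cart in front of the work surface, level with it; the furniture and walls round the work are solid. World frame = base frame: x ahead of the robot, y to its left, z up, the work surface at z = 0. Lengths are in mm, angles in rad, forces in N, time in s.
With the tool pointing down it reaches from about 400 to 925 mm from the base axis. Payload 12.5 kg.
Tool frame: the origin (TCP) lies between the finger pads; the fingertips stand 19 mm ahead of it and the grasp point (between the pads) is the TCP (env.nose_length is the distance from the TCP to the fingertips, in mm); z points along the fingers, y is the line along which they close (so a half turn about z gives the same grasp; the last joint's range is limited). The gripper opens to 95 mm and grips with 3 to 60 N. Pads are 20 mm wide; open, the fingers measure 119 mm over their backs; the gripper's body (75 mm by 180 mm) begins 59 mm behind the grasp point.
Start: joints at [1.132, 0.491, 1.559, -0, 1.092, -0.106], TCP at [204.165, 590.73, 233.661] pointing down, gripper open.
Joint ranges: [-3.1, 3.1], [-0.84, 2.19], [0.05, 2.79], [-1.13, 4.28], [0.06, 2.93], [-2.69, 2.69]. Speed limits (rad/s): [2.22, 2.22, 2.79, 3.14, 3.14, 3.14].

## Interface

Orientations are given as [roll, pitch, yaw] about the fixed x, y, z axes, in that order (R = Rz(yaw) Ry(pitch) Rx(roll)).
In Python, from cell import env gives the robot as it stands. The module is installed in compiled form; this text tells all that it offers.
- The arm moves only by the tool drive_tool, never from a script. Its argument "rows" is a list that holds one entry, the list of rows, each a list of 7 numbers: the shift along the tool's x, y, z scaled (see below), then the turn, a rotation vector about the tool's x, y, z scaled (see below), then the opening, from 0 (shut) to 1 (fully open). In form: [[[tx, ty, tz, ax, ay, az, jaw], ...]]. A call has 1 to 5 rows; each row shifts and turns the commanded pose from where the row before left it, along the tool's axes as they then stand; what a row does not reach is not made up. The controller multiplies each number of a shift by 250 mm and each number of a turn by 180 degrees. A row lasts 1/8 s, in which the tool goes at most 62.5 mm and 10.7 degrees, less where a joint would pass 70% of its speed; a pose out of reach is approached as far as the arm can. A call with a number of a shift or a turn outside -1 to 1 is refused whole. A call with a gripper value outside its range is refused whole. The fingers move at their own pace and stop on an object; the grip force is fixed at half the most. Time passes only in rows, so rows that do not move let the fingers close. It gives the time, the measured TCP pose, the force, the opening and the grip force at its end, in the units of the state.
- env.state(): the state, without advancing time (a new reading comes with each control period).
- env.read_camera(name): name is "scene" or "top"; returns a dict with "color" (400x640x3 uint8, blue, green, red), "camera_matrix" (3x3 intrinsics, pixels), "pose" (4x4, takes a point from camera to world coordinates). Camera axes: x right, y up, looking along -z (the intrinsics and any distortion apply to the point x, -y, -z); pixel columns grow to the right and rows downward; lengths in mm; the calibration is good to about 2 mm. A picture is of the moment at which its call begins. There is no depth.
- env.job_done(): hands the job in; it is judged then, once.
Trained networks look in a picture, given as the dict that the camera call returned (one of the last four; its "shot" number tells which), for a name from the list of things; names that differ only in an ending like _2 or _b are one class to them, and where a whole thing is asked for, a point or a joint stands for the part that bears it (a point fixed in the world has none). Each returns a list of dicts, best first, with "score" (0 to 1); they miss things now and then, are a little off and sometimes report something else, mostly with a low value. They report only what shows in the picture. A call takes as long as a camera call. They do not tell look-alikes from the thing itself.
- env.search_frame(name, picture): "at" ([x, y, z] in mm, in the coordinates of the camera as it stood for that picture, good to about 4 mm: the middle of the surface that is visible of it).
- env.place_of(name, picture): "at" ([x, y, z] in mm, in the coordinates of the camera as it stood for that picture, good to about 4 mm: a listed point, or the origin of a listed thing).
The state is a dict: "t": time; "joints": joint angles; "qvel": joint speeds; "tau": joint torques, N m; "eef_pos": TCP position; "tcp_rot": TCP orientation; "ft_force": force on the tool from outside, world axes, zero at the start; "moment": the same for the moment, N m; "opening": opening from 0.0 (shut) to 1.0 (fully open); "grip_force": force on a finger pad.
Only numpy, scipy, OpenCV 4.12 (cv2) and the standard library are available. Lean on these libraries where they do the work, as an engineer would, in place of code of your own. Each camera call takes 0.05 s, during which the arm holds its last target. There are 200 camera calls.

## Task

A rubber bung is stuck inside one of the two clear columns. Take the long push rod out of the tool rack, put it into the top of that column and push the bung right through, so that it drops out of the lower end into the tray underneath. Leave the rod standing in the column with its disc resting on the rim, and leave the bung lying in the tray.

Things in the scene. Friction and masses are not known exactly. Their poses are not given: they have to be found in the camera images.
- push_rod: long push rod, 90 g, upright in a hole of a grey rack 100 mm high, its disc on the rack's top. Origin: lower tip; z up the rod. Steel shaft 18 mm thick to z = 92 mm (tip tapered to 8 mm), white disc 60 mm wide at z = 92 to 98, plain round handle 22 mm thick at z = 98 to 160. The rack's other hole, 100 mm away, holds a short tamper with a 38 mm mushroom knob: not needed.
- column: stand of the column with the bung, fixed; origin: centre of its underside on the table, z up. White tray 100 (x) by 124 (y) by 18 mm, floor 4 mm; two posts at y = +-54, 88 mm high; over the middle an upright clear tube, bore 30 mm, open at both ends, lower end 55 mm high, rim 140 mm. An equal stand, the spare column, is empty. With the rod's disc on the rim its tip is 48 mm high and the bung out.
- column_mouth (a point): centre of the top rim of the column that holds the bung, 140 mm above the table, on the tube's axis. The mouth is flared: 42 mm wide inside at the rim (50 mm outside), narrowing to the 30 mm bore 15 mm lower; it guides the rod's tip in.
- bung: the stuck slug: dark rubber cylinder 28 mm thick, 24 mm long, 30 g; origin: centre of its underside, z along its axis. At first upright in the bore, underside about 76 mm and top 100 mm above the table, held by three sprung noses in the aluminium band under it (63 to 81 mm high). It takes about 10 N to push it past them.
Things that resemble listed ones, but are neither listed nor needed, are in the scene too. What is shaped like the push_rod but blue or orange is not meant.

How it is judged:
By the outcome, as a careful person would: the job done as asked, in the order asked, and still so for the second after the job is handed in, with the robot touching nothing.
It also fails if it takes over 40 s, if anything falls off the work surface, if the arm or the gripper's body presses on something with over 40 N, if the wrist force passes 120 N, or if a joint passes its speed limit or range.

## Working session

There is one attempt and no reset: what is moved stays moved. The work goes in short steps, Python scripts to look and compute and a tool call to move; the robot and the scene stay as the last step left them, time stands still between calls to the robot, and variables do not carry over. Pictures are saved under pics/ and viewed, at most 10 in all, crops included, and the job is handed in when it is done.

Besides the shell and the picture viewer there is one more tool, called after "Call:" by a JSON object that holds its "api" and its "payload". drive_tool: Moves the arm, as the interface text tells. Its arguments: {"type":"object","properties":{"rows":{"type":"array","items":{"type":"array","items":{"type":"array","items":{"type":"number","minimum":-1,"maximum":1}}}}},"required":["rows"]}

```bash
mkdir -p pics; cat > h.py <<'E'
from cell import env
import numpy as np, cv2
def shot(cam,fn=None):
    p=env.read_camera(cam)
    if fn: cv2.imwrite('pics/'+fn,p['color'])
    return p
def w(p,at):
    return (np.array(p['pose'])@np.r_[at,1])[:3]
def proj(p,X):
    c=np.linalg.inv(p['pose'])@np.r_[X,1]; u=p['camera_matrix']@np.array([c[0],-c[1],-c[2]]); return u[:2]/u[2]
E
python3 - <<'E'
from h import *
for c in ('scene','top'):
    p=shot(c,c+'0.png'); print(c,p.keys(),p['pose'][:3,3].round())
    for n in ('push_rod','column','column_mouth','bung'):
        for f in (env.search_frame,env.place_of):
            for d in f(n,p)[:4]:
                X=w(p,d['at']); print(n,f.__name__,round(d['score'],2),X.round(),proj(p,X).round())
print(env.state())
E
```

```text
scene dict_keys(['color', 'camera_matrix', 'pose', 'shot']) [-457. -534. 1013.]
push_rod call 0.93 [389. 320.  96.] [229. 192.]
push_rod call 0.69 [530. 392. 103.] [239. 161.]
push_rod call 0.69 [380. 415.  94.] [204. 184.]
push_rod call 0.67 [539.  45.  18.] [331. 214.]
push_rod call 0.6 [387. 425.  -4.] [208. 206.]
push_rod call 0.53 [538. 397.   8.] [242. 182.]
column call 0.84 [540.  44.  19.] [331. 213.]
column call 0.55 [551.  50.   0.] [331. 215.]
column_mouth call 0.73 [545.  44.  15.] [332. 213.]
column_mouth call 0.65 [557.  49. 139.] [333. 179.]
top dict_keys(['color', 'camera_matrix', 'pose', 'shot']) [ 382.   64. 1367.]
push_rod call 0.97 [386. 425.  99.] [190. 245.]
push_rod call 0.83 [395. 323.  97.] [228. 241.]
push_rod call 0.67 [533. 398. 105.] [200. 190.]
push_rod call 0.82 [536. 402.   8.] [207. 193.]
push_rod call 0.63 [393. 328.  -3.] [233. 242.]
push_rod call 0.62 [387. 430.   1.] [198. 244.]
column call 0.59 [541.  56.   8.] [326. 189.]
column call 0.65 [554.  56.   1.] [326. 185.]
column_mouth call 0.84 [541.  53.   6.] [327. 189.]
column_mouth call 0.94 [550.  56. 139.] [326. 180.]
bung call 0.36 [540.  56.  12.] [326. 189.]
bung call 0.49 [555.  53.  76.] [327. 181.]
{'t': 0.9, 'joints': array([ 1.13240534e+00,  4.90895805e-01,  1.55887316e+00, -1.32837562e-05,
        1.09171020e+00, -1.05585215e-01]), 'qvel': array([-0.00067369,  0.00127815,  0.00156559,  0.00066799,  0.00064247,
       -0.00071451]), 'tau': array([-1.46482293e-03, -6.12454391e+01, -2.58419627e+01,  6.93016662e-02,
        4.45537199e-02,  1.94061620e-06]), 'eef_pos': array([204.16857534, 590.73854983, 233.67280812]), 'tcp_rot': array([3.14148104e+00, 2.36839310e-05, 2.80879300e+00]), 'ft_force': array([-0.39164832,  0.27107555, -0.0592153 ]), 'moment': array([-0.05844362,  0.03660139, -0.02476434]), 'grip_force': 0.0, 'opening': 0.9999100393310214}
```

```bash
python3 - <<'E'
import cv2
a=cv2.imread('pics/scene0.png');b=cv2.imread('pics/top0.png')
cv2.imwrite('pics/s1.png',cv2.resize(a[120:300,130:430],(800,480),interpolation=2))
cv2.imwrite('pics/t1.png',cv2.resize(b[120:340,130:430],(800,587),interpolation=2))
E
```

```text
(no output)
```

View pics/s1.png

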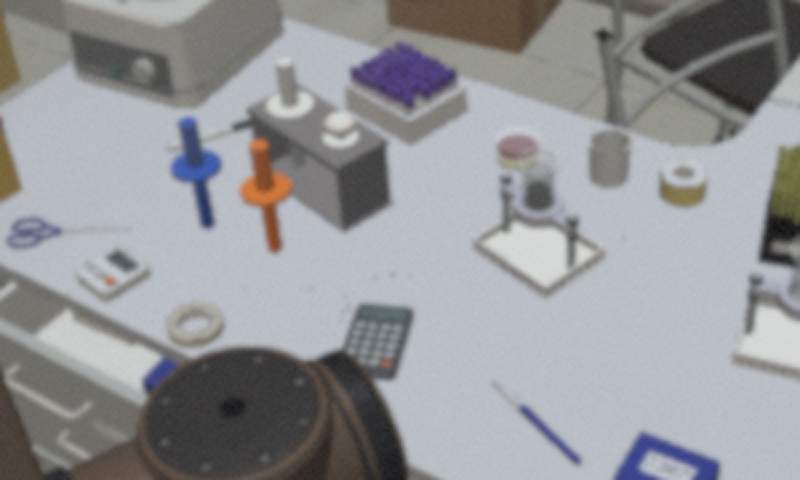

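View pics/t1.png

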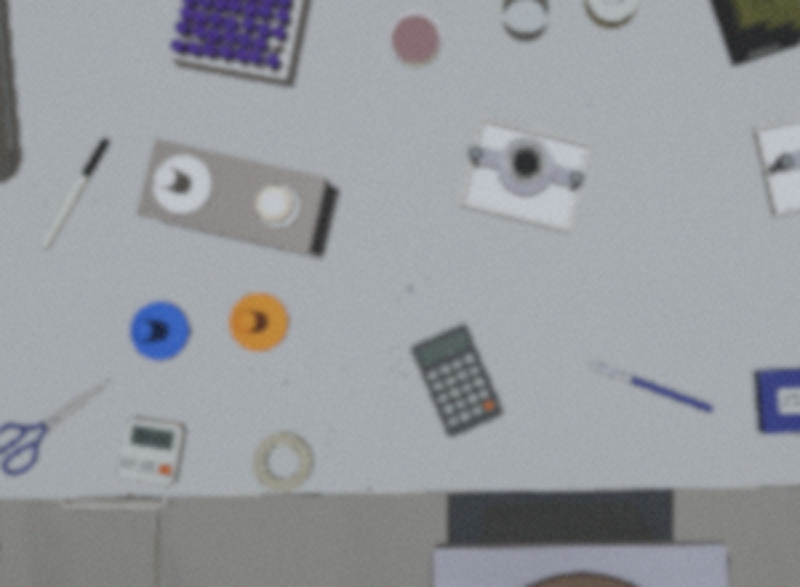

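View pics/scene0.png

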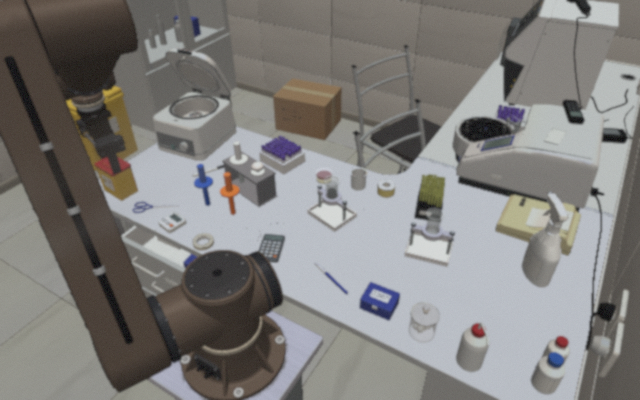

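```bash
python3 - <<'E'
import cv2,numpy as np
a=cv2.imread('pics/scene0.png');b=cv2.imread('pics/top0.png')
# 6 panels each 33x37 px at 8x -> 264x296
def c(im,x,y): return cv2.resize(im[y:y+37,x:x+33],(264,296),interpolation=cv2.INTER_CUBIC)
g=cv2.cvtColor(b,cv2.COLOR_BGR2GRAY)
cv2.imwrite('pics/z.png',np.vstack([np.hstack([c(a,222,135),c(a,316,170),c(a,416,205)]),np.hstack([c(b,182,171),c(b,311,162),c(b,425,165)])]))
E
```

```text
(no output)
```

View pics/z.png

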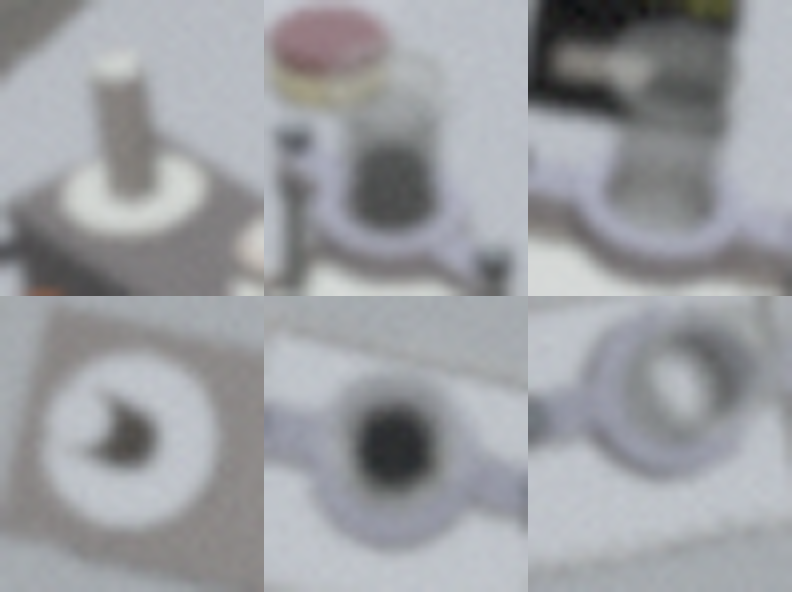

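```bash
cat >> h.py <<'E'
def ray(p,u):
    K=p['camera_matrix'];d=np.linalg.solve(K,np.r_[u,1]);P=np.array(p['pose']);return P[:3,3],P[:3,:3]@np.array([d[0],-d[1],-d[2]])
def atz(p,u,z):
    o,d=ray(p,u);return o+d*(z-o[2])/d[2]
def tri(p,u,q,v):
    o,d=ray(p,u);r,e=ray(q,v);s=np.linalg.lstsq(np.c_[d,-e],r-o,rcond=None)[0];A=o+d*s[0];B=r+e*s[1];return (A+B)/2,np.linalg.norm(A-B)
E
python3 - <<'E'
from h import *
s=shot('scene');t=shot('top')
o=.44
pts={'disc':((238.9-o,159.4-o),(198.4-o,189-o),106),'bungtop':((332.5-o,189.4-o),(327.4-o,180.9-o),100),'rim':((332.5-o,180.2-o),(326.5,179.7),140)}
for k,(u,v,z) in pts.items():
    print(k,atz(s,u,z).round(1),atz(t,v,z).round(1),[x.round(1) for x in tri(s,u,t,v)])
for n in('push_rod','column_mouth','bung'):
    for p in (s,t):
        for d in env.place_of(n,p)[:3]: print(n,round(d['score'],2),w(p,d['at']).round(1))
print(atz(s,(236.75-o,143.1-o),168))
E
```

```text
disc [533.5 397.2 106. ] [537.  402.2 106. ] [array([538.1, 402.6, 101.5]), np.float64(1.8)]
bungtop [558.   52.3 100. ] [554.5  53.1 100. ] [array([554.9,  52. , 102. ]), np.float64(2.6)]
rim [552.4  49.2 140. ] [551.1  54.6 140. ] [array([552.8,  52.5, 138.2]), np.float64(5.2)]
push_rod 0.74 [387.  424.4  -3.5]
push_rod 0.72 [399.8 327.1  -2.8]
push_rod 0.63 [539.4 396.3   9.1]
push_rod 0.85 [390.3 433.6   1.5]
push_rod 0.64 [391.9 327.2  -1.6]
push_rod 0.63 [535.  401.4   7.3]
column_mouth 0.7 [555.9  48.  138.9]
column_mouth 0.85 [551.8  53.8 141. ]
bung 0.42 [552.3  51.2  77.1]
[535.71058208 398.6134568  168.        ]
```

Call:
{"api": "drive_tool", "payload": {"rows": [[[-0.19, -0.036, 0, 0, 0, 0, 1], [-0.19, -0.036, 0, 0, 0, 0, 1], [-0.19, -0.036, 0, 0, 0, 0, 1], [-0.19, -0.036, 0, 0, 0, 0, 1], [-0.19, -0.036, 0, 0, 0, 0, 1]]]}}

```text
t: 1.92
eef_pos: [415.2, 469.7, 233.8]
tcp_rot: [3.141, 0.0, 2.809]
ft_force: [0.3, 0.9, -0.2]
opening: 1.002
grip_force: 0.0
```

```bash
cat >> h.py <<'E'
from scipy.spatial.transform import Rotation as Ro
def go(X,yaw=None):
    s=env.state();R=Ro.from_euler('xyz',s['tcp_rot']);d=R.inv().apply(np.array(X)-s['eef_pos'])/250
    Rt=Ro.from_euler('xyz',[np.pi,0,s['tcp_rot'][2] if yaw is None else yaw])
    print('t',round(s['t'],2),'pos',s['eef_pos'].round(1),'rot',s['tcp_rot'].round(3),'op',round(s['opening'],3),'F',s['ft_force'].round(1),'j',s['joints'].round(2))
    print('shift',d.round(3),'turn',((R.inv()*Rt).as_rotvec()/np.pi).round(4))
E
python3 -c "
from h import *
go([536,400,233])"
```

```text
t 1.93 pos [415.2 469.7 233.8] rot [3.141 0.    2.809] op 1.002 F [ 0.3  0.9 -0.2] j [ 0.74  0.49  1.55  0.    1.09 -0.5 ]
shift [-0.548 -0.106  0.003] turn [0.0001 0.     0.    ]
```

Call:
{"api": "drive_tool", "payload": {"rows": [[[-0.18, -0.036, 0, 0, 0, 0, 1], [-0.18, -0.036, 0, 0, 0, 0, 1], [-0.16, -0.03, 0, 0, 0, 0, 1], [0, 0, 0, 0, 0, 0, 1]]]}}

```text
t: 2.42
eef_pos: [530.5, 402.4, 233.2]
tcp_rot: [-3.141, 0.0, 2.806]
ft_force: [-0.2, 0.2, -0.6]
opening: 1.0
grip_force: 0.0
```

```bash
python3 -c "
from h import *
go([536,400,137])"
```

```text
t 2.42 pos [530.5 402.4 233.2] rot [-3.141  0.     2.806] op 1.0 F [-0.2  0.2 -0.6] j [ 0.55  0.55  1.45 -0.    1.14 -0.68]
shift [-0.024 -0.002  0.385] turn [-0.  0. -0.]
```

Call:
{"api": "drive_tool", "payload": {"rows": [[[-0.024, -0.002, 0.13, 0, 0, 0, 1], [0, 0, 0.13, 0, 0, 0, 1], [0, 0, 0.125, 0, 0, 0, 1], [0, 0, 0, 0, 0, 0, 1]]]}}

```text
t: 2.92
eef_pos: [532.4, 401.7, 135.5]
tcp_rot: [-3.138, -0.003, 2.809]
ft_force: [-0.0, 0.6, 0.1]
opening: 1.001
grip_force: 0.0
```

```bash
python3 - <<'E'
from h import *
go([536,400,137])
s=shot('scene');t=shot('top')
a=s['color'][110:210,190:290];b=t['color'][140:240,150:250]
cv2.imwrite('pics/g.png',cv2.resize(np.hstack([a,b]),(800,400),interpolation=2))
E
```

```text
t 2.92 pos [532.4 401.7 135.5] rot [-3.138e+00 -3.000e-03  2.809e+00] op 1.001 F [-0.   0.6  0.1] j [ 0.55  0.65  1.54  0.    0.95 -0.69]
shift [-0.016 -0.002 -0.006] turn [-0.001  -0.0009  0.    ]
```

View pics/g.png

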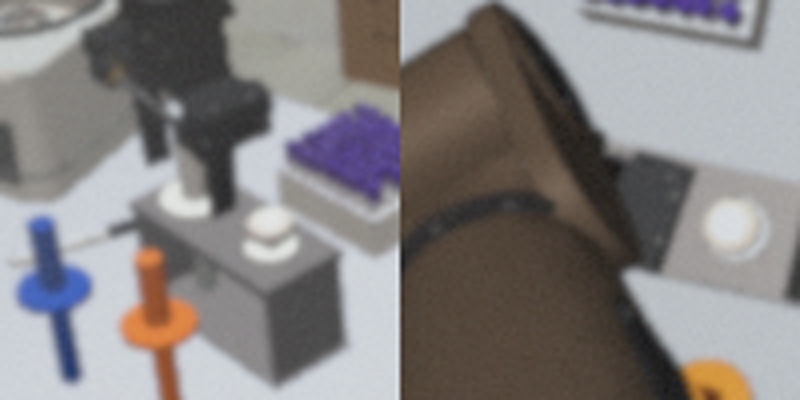

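The handle (left panel, about 185,165) stands between the open fingers. Now I'll close on it.

Call:
{"api": "drive_tool", "payload": {"rows": [[[-0.014, 0, 0, 0, 0, 0, 1], [0, 0, 0, 0, 0, 0, 0], [0, 0, 0, 0, 0, 0, 0], [0, 0, 0, 0, 0, 0, 0], [0, 0, 0, 0, 0, 0, 0]]]}}

```text
t: 3.65
eef_pos: [537.3, 400.5, 137.4]
tcp_rot: [3.142, -0.0, 2.809]
ft_force: [-0.5, 0.1, -0.6]
opening: 0.631
grip_force: 0.0
```

Call:
{"api": "drive_tool", "payload": {"rows": [[[0, 0, 0, 0, 0, 0, 0], [0, 0, 0, 0, 0, 0, 0]]]}}

```text
t: 3.9
eef_pos: [537.3, 400.5, 137.3]
tcp_rot: [-3.142, -0.0, 2.809]
ft_force: [0.0, -0.3, 0.3]
opening: 0.426
grip_force: 0.0
```

Call:
{"api": "drive_tool", "payload": {"rows": [[[0, 0, 0, 0, 0, 0, 0], [0, 0, 0, 0, 0, 0, 0], [0, 0, 0, 0, 0, 0, 0], [0, 0, 0, 0, 0, 0, 0]]]}}

```text
t: 4.4
eef_pos: [537.3, 400.5, 137.4]
tcp_rot: [3.141, 0.0, 2.809]
ft_force: [0.7, 0.5, -0.4]
opening: 0.226
grip_force: 30.0
```

Call:
{"api": "drive_tool", "payload": {"rows": [[[0, 0, -0.06, 0, 0, 0, 0], [0, 0, -0.14, 0, 0, 0, 0], [0, 0, -0.16, 0, 0, 0, 0], [0, 0, -0.16, 0, 0, 0, 0], [0, 0, -0.12, 0, 0, 0, 0]]]}}

```text
t: 5.03
eef_pos: [537.2, 400.4, 300.5]
tcp_rot: [3.14, 0.001, 2.809]
ft_force: [-0.6, -0.1, -0.7]
opening: 0.226
grip_force: 30.0
```

```bash
python3 -c "
from h import *
go([553.5,52,300])"
```

```text
t 5.03 pos [537.2 400.4 300.5] rot [3.140e+00 1.000e-03 2.809e+00] op 0.226 F [-0.6 -0.1 -0.7] j [ 0.54  0.51  1.35  0.    1.28 -0.7 ]
shift [-0.517 -1.296  0.   ] turn [0.0006 0.0005 0.    ]
```

Call:
{"api": "drive_tool", "payload": {"rows": [[[-0.03, -0.08, 0, 0, 0, 0, 0], [-0.065, -0.16, 0, 0, 0, 0, 0], [-0.065, -0.16, 0, 0, 0, 0, 0], [-0.065, -0.16, 0, 0, 0, 0, 0], [-0.065, -0.16, 0, 0, 0, 0, 0]]]}}

```text
t: 5.65
eef_pos: [546.2, 204.2, 296.6]
tcp_rot: [-3.141, -0.001, 2.808]
ft_force: [0.7, -0.0, -1.4]
opening: 0.22
grip_force: 30.0
```

Call:
{"api": "drive_tool", "payload": {"rows": [[[-0.065, -0.16, 0, 0, 0, 0, 0], [-0.065, -0.16, 0, 0, 0, 0, 0], [-0.06, -0.16, 0, 0, 0, 0, 0], [-0.03, -0.08, 0, 0, 0, 0, 0], [0, 0, 0, 0, 0, 0, 0]]]}}

```text
t: 6.28
eef_pos: [552.5, 54.5, 296.7]
tcp_rot: [-3.141, -0.001, 2.806]
ft_force: [-0.2, 0.6, -0.6]
opening: 0.227
grip_force: 30.0
```

```bash
python3 - <<'E'
from h import *
go([553.5,52,300])
s=shot('scene');t=shot('top')
a=s['color'][90:230,270:410];b=t['color'][110:250,260:400]
cv2.imwrite('pics/c.png',cv2.resize(np.hstack([a,b]),(800,400),interpolation=2))
for p in (s,t):
  for n in('push_rod','column_mouth'):
    for d in env.place_of(n,p)[:4]: print(n,round(d['score'],2),w(p,d['at']).round(1))
E
```

```text
t 6.28 pos [552.5  54.5 296.7] rot [-3.141e+00 -1.000e-03  2.806e+00] op 0.227 F [-0.2  0.6 -0.6] j [-0.02  0.33  1.65 -0.    1.17 -1.26]
shift [-0.007 -0.008 -0.013] turn [-0.0002 -0.0004  0.    ]
push_rod 0.84 [555.3  50.1 163.9]
push_rod 0.68 [387.3 422.8  -3.2]
push_rod 0.68 [400.5 324.4  -4. ]
column_mouth 0.66 [554.8  49.9 137.2]
push_rod 0.85 [392.4 430.   -0.9]
push_rod 0.57 [394.7 327.   -1.4]
```

View pics/c.png

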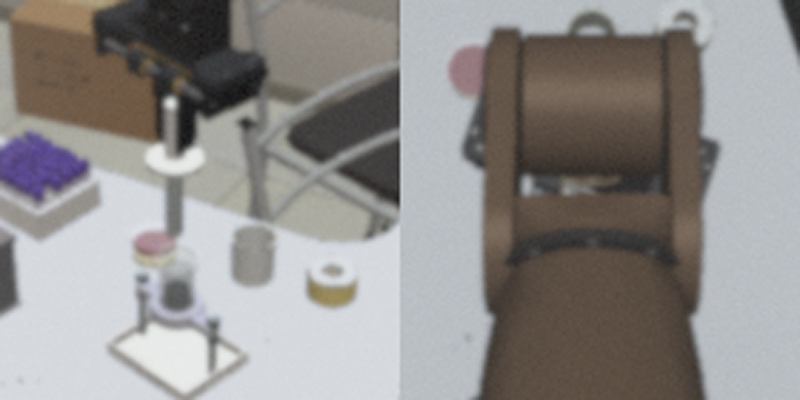

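Call:
{"api": "drive_tool", "payload": {"rows": [[[-0.002, -0.004, 0.05, 0, 0, 0, 0], [0, 0, 0.05, 0, 0, 0, 0], [0, 0, 0.05, 0, 0, 0, 0], [0, 0, 0.05, 0, 0, 0, 0], [0, 0, 0.02, 0, 0, 0, 0]]]}}

```text
t: 7.2
eef_pos: [553.2, 55.2, 241.3]
tcp_rot: [-3.141, -0.001, 2.809]
ft_force: [0.8, -0.2, 0.4]
opening: 0.23
grip_force: 30.0
```

```bash
python3 -c "
from h import *
go([553.5,52,177.4])"
```

```text
t 7.2 pos [553.2  55.2 241.3] rot [-3.141e+00 -1.000e-03  2.809e+00] op 0.23 F [ 0.8 -0.2  0.4] j [-0.02  0.39  1.72  0.    1.04 -1.26]
shift [-0.006 -0.012  0.256] turn [-0.0001 -0.0004  0.    ]
```

Call:
{"api": "drive_tool", "payload": {"rows": [[[-0.002, -0.006, 0.03, 0, 0, 0, 0], [0, 0, 0.03, 0, 0, 0, 0], [0, 0, 0.03, 0, 0, 0, 0], [0, 0, 0.03, 0, 0, 0, 0], [0, 0, 0.03, 0, 0, 0, 0]]]}}

```text
t: 7.82
eef_pos: [553.8, 53.7, 205.7]
tcp_rot: [3.141, 0.002, 2.809]
ft_force: [-2.3, 0.4, 10.9]
opening: 0.226
grip_force: 30.0
```

```bash
python3 -c "
from h import *
go([553.5,52,177.4])"
```

```text
t 7.83 pos [553.8  53.7 205.7] rot [3.141e+00 2.000e-03 2.809e+00] op 0.226 F [-2.3  0.4 10.9] j [-0.02  0.42  1.76  0.    0.95 -1.26]
shift [-0.001 -0.007  0.113] turn [0.0002 0.0006 0.    ]
```

Call:
{"api": "drive_tool", "payload": {"rows": [[[0, 0, 0.025, 0, 0, 0, 0], [0, 0, 0.025, 0, 0, 0, 0], [0, 0, 0.025, 0, 0, 0, 0], [0, 0, 0.02, 0, 0, 0, 0], [0, 0, 0, 0, 0, 0, 0]]]}}

```text
t: 8.45
eef_pos: [553.3, 53.7, 180.7]
tcp_rot: [-3.141, -0.001, 2.809]
ft_force: [-0.1, 0.4, -0.8]
opening: 0.226
grip_force: 30.0
```

```bash
python3 - <<'E'
from h import *
go([553.5,52,177.4])
s=shot('scene')
cv2.imwrite('pics/d.png',cv2.resize(s['color'][140:240,280:380],(600,600),interpolation=2))
for d in env.place_of('bung',s)[:3]+env.place_of('push_rod',s)[:1]: print(round(d['score'],2),w(s,d['at']).round(1))
E
```

```text
t 8.45 pos [553.3  53.7 180.7] rot [-3.141e+00 -1.000e-03  2.809e+00] op 0.226 F [-0.1  0.4 -0.8] j [-0.02  0.46  1.79  0.    0.9  -1.26]
shift [-0.003 -0.006  0.013] turn [-0.     -0.0002  0.    ]
0.49 [559.6  53.7   1. ]
0.73 [398.1 324.5  -2.9]
```

View pics/d.png

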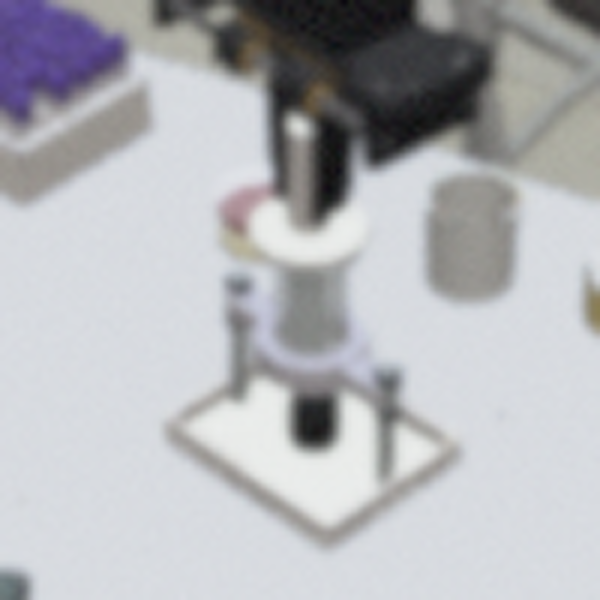

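The bung stands in the tray (about 313,420) and the disc is just above the rim (about 308,230). I'll lower the last 3 mm or so gently onto the rim.

Call:
{"api": "drive_tool", "payload": {"rows": [[[0, 0, 0.008, 0, 0, 0, 0], [0, 0, 0.006, 0, 0, 0, 0], [0, 0, 0, 0, 0, 0, 0]]]}}

```text
t: 8.98
eef_pos: [553.3, 53.7, 177.5]
tcp_rot: [3.142, -0.0, 2.809]
ft_force: [0.2, 0.1, -0.6]
opening: 0.224
grip_force: 30.0
```

Call:
{"api": "drive_tool", "payload": {"rows": [[[0, 0, 0.004, 0, 0, 0, 0], [0, 0, 0, 0, 0, 0, 0]]]}}

```text
t: 9.22
eef_pos: [553.5, 53.7, 177.3]
tcp_rot: [3.141, 0.001, 2.809]
ft_force: [-2.2, 0.1, 6.0]
opening: 0.226
grip_force: 30.0
```

Call:
{"api": "drive_tool", "payload": {"rows": [[[0, 0, 0, 0, 0, 0, 0.6], [0, 0, 0, 0, 0, 0, 0.6], [0, 0, 0, 0, 0, 0, 0.6], [0, 0, 0, 0, 0, 0, 0.6], [0, 0, 0, 0, 0, 0, 0.6]]]}}

```text
t: 9.85
eef_pos: [553.4, 53.7, 176.6]
tcp_rot: [3.142, 0.0, 2.809]
ft_force: [0.2, -1.1, -0.1]
opening: 0.599
grip_force: 0.0
```

Call:
{"api": "drive_tool", "payload": {"rows": [[[0, 0, -0.05, 0, 0, 0, 0.6], [0, 0, -0.12, 0, 0, 0, 0.6], [0, 0, -0.15, 0, 0, 0, 0.6], [0, 0, -0.1, 0, 0, 0, 0.6], [0, 0, 0, 0, 0, 0, 0.6]]]}}

```text
t: 10.48
eef_pos: [553.9, 53.7, 283.9]
tcp_rot: [3.14, 0.004, 2.809]
ft_force: [-0.4, 0.6, 0.1]
opening: 0.599
grip_force: 0.0
```

```bash
python3 - <<'E'
from h import *
go([553.5,52,300])
s=shot('scene')
cv2.imwrite('pics/e.png',cv2.resize(s['color'][120:240,270:390],(600,600),interpolation=2))
for d in env.place_of('bung',s)[:3]+env.place_of('push_rod',s)[:4]: print(round(d['score'],2),w(s,d['at']).round(1))
E
```

```text
t 10.47 pos [553.9  53.7 283.9] rot [3.14  0.004 2.809] op 0.599 F [-0.4  0.6  0.1] j [-0.02  0.34  1.66  0.    1.13 -1.26]
shift [-0.001 -0.007 -0.064] turn [0.0004 0.0012 0.    ]
0.54 [556.4  52.    2.3]
0.51 [386.8 425.5  -1.1]
```

View pics/e.png

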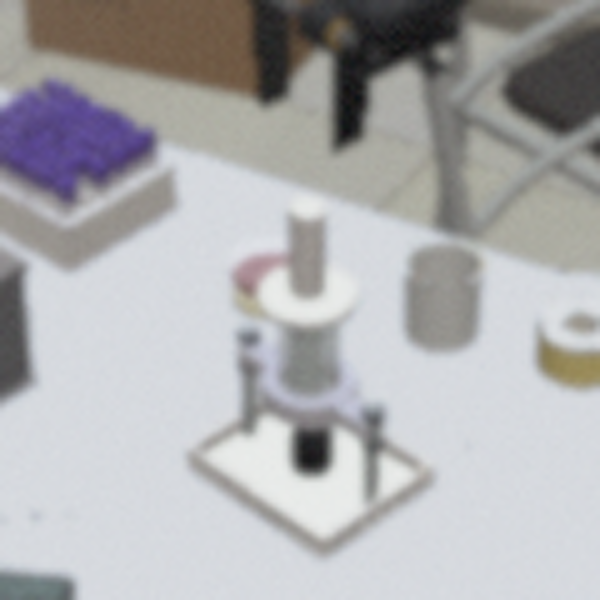

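The rod stands in the column with its disc on the rim (about 308,295), the bung is in the tray (about 312,450), and the gripper is clear above.

```bash
python3 -c "
from cell import env
print(env.job_done())"
```

```text
the job is handed in; nothing more can be done
None
```

I pushed the bung out into the tray and left the rod standing in the column with its disc on the rim, then handed the job in at about 10.5 s; the hand-in call didn't return a verdict.

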